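# Unlock and close the honing machine's cover

### The arm

A 6-joint arm with a two-finger parallel gripper is mounted at the origin on the work surface. World frame = base frame: x ahead of the robot, y to its left, z up, the work surface at z = 0. Lengths are in m, angles in rad, forces in N, time in s.
With the tool pointing down it reaches from about 0.3 to 0.825 m from the base axis. Payload 5.4 kg.
Tool frame: the origin (TCP) lies between the finger pads; the fingertips stand 22 mm ahead of it and the grasp point (between the pads) lies 3 mm ahead of it; z points along the fingers, y is the direction in which the jaws open and shut (so a half turn about z gives the same grasp; the last joint's range is limited). The gripper opens to 92 mm and grips with 3 to 60 N. Pads are 20 mm wide; open, the fingers measure 128 mm over their backs; the gripper's body (75 mm by 189 mm) begins 69 mm behind the grasp point.
Start: joints at [1.033, 0.158, 1.597, -0, 1.386, -0.21], TCP at [0.185, 0.544, 0.214] pointing down, gripper open.
Joint ranges: [-2.91, 2.91], [-0.94, 2.29], [0.18, 2.7], [-1.29, 4.43], [0.17, 2.64], [-3, 3]. Speed limits (rad/s): [2.57, 2.57, 3.14, 3.14, 3.14, 3.14].

### API

Orientations are given as a rotation vector (axis times angle).
In Python, from rig import bot, eyes gives the robot as it stands. The module is installed in compiled form; this text tells all that it offers.
- The arm moves only by the tool jog_arm, never from a script. Its argument "commands" is a list of rows, each a list of 6 numbers: the shift along the tool's x, y, z in m, then the turn, a rotation vector about the tool's x, y, z in degrees. A call has 1 to 5 rows; each row is the pose to reach, as a shift and turn from the pose commanded when the call began, along the tool's axes at that moment; what a row does not reach only later rows make up. A row lasts 1/8 s, in which the tool goes at most 62.5 mm and 10.7 degrees, less where a joint would pass 70% of its speed; a pose out of reach is approached as far as the arm can. A call with a gripper value outside its range is refused whole. "gripper" is the closure, from 0 (fully open) to 1 (shut), set as the call begins (left out, the last holds). The fingers move at their own pace and stop on an object; "newtons" is the grip in N (left out, the last holds). Time passes only in rows, so rows that repeat a pose let the fingers close. It gives the time, the measured TCP pose, the force and the opening at its end, in the units of the state.
- bot.state(): the state, without advancing time (a new reading comes with each control period).
- eyes.read_camera(name): name is "side" or "top" or "wrist"; returns the picture (420x560x3 uint8, red, green, blue); there is no depth.
- eyes.camera_params(name): a dict with "fx", "fy", "cx", "cy" (pixels), "T" (4x4, takes a point from camera to world coordinates). Camera axes: x right, y up, looking along -z (the intrinsics and any distortion apply to the point x, -y, -z); pixel columns grow to the right and rows downward; lengths in m; the calibration is good to about 2 mm. A picture is of the moment at which its call begins: read the wrist's pose just before it. camera_params takes no time and is no camera call; for the wrist camera it gives the pose at the moment of the call.
- bot.hand_in(): hands the job in, once; it reports no verdict.
The state is a dict: "time_s": time; "qpos": joint angles; "qvel": joint speeds; "tau": joint torques, N m; "tool_pos": TCP position; "tool_rot": TCP orientation; "ft_force": force on the tool from outside, world axes, zero at the start; "torque": the same for the moment, N m; "gripper_width": finger opening in m.
Only numpy, scipy, OpenCV 4.12 (cv2) and the standard library are available. Lean on these libraries where they do the work, as an engineer would, in place of code of your own. Each camera call takes 0.05 s, during which the arm holds its last target.

### The job

Put the honing machine away: its cover is locked open by the clamp bolt on the hinge shaft, and the ratchet wrench left on that bolt is still set to tighten. Flip the ratchet's direction tab over to the loosen side, work the wrench handle back and forth until the bolt is backed off and lets the cover go, then lower the cover gently until it lies closed on the machine, never letting it slam. Leave the things lying around where they are.

Things in the scene. Friction and masses are not known exactly. Their poses are not given: they have to be found in the camera images.
- station: Honing station, plywood board 18 mm thick fixed to the bench. Origin on the bench surface; x away from the robot, y left (board x -120..130, y +-260 mm). Grey machine box 170 x 200 mm, rim at z 105, centred x -5, y -130, round stone inside. Dark clamp block 50 x 44 mm at x 80, y 130, top z 125. Two thin pins 52 mm from the bolt, up to z 164, mark the handle's swing limits.
- selector (a joint): Direction tab, pivots on the bolt's axis on top of the wrench head, rad. 0 = tighten (leans away from the machine), 0.9 = loosen (leans towards the machine: turned anticlockwise from above). A spring snaps it to the side of the middle (0.45) it is on, about 0.06 N m (2 N at its post). It gives up to 0.3 rad while clicking or when a tooth is under the pawl.
- selector_tab (a point): Upright post, 10 x 10 mm, at the end of the direction tab, 34 mm from the bolt axis. The point lies 180 mm above the bench; the post spans 166 to 190 mm. Under it: wrench head (radius 24, top at 165 mm above the bench), handle neck (top at 161 mm); the tab's flat arm reaches 172 mm.
- wrench (a joint): Swing of the wrench about the bolt, rad, anticlockwise seen from above positive (handle towards the machine); 0 = handle along the station's -x; stops at -0.58 and +0.58. Swinging freely or clicking takes about 0.16 to 0.5 N m.
- wrench_grip (a point): Point on the axis of the round handle, 24 mm diameter, 125 mm from the bolt axis; the grip spans 70 to 180 mm from the bolt. It lies 152.5 mm above the bench, free underneath down to the board.
- bolt_axis (a point): Point on the upright axis of the clamp bolt, 141 mm above the bench: the centre about which wrench, tab and bolt turn.
- bolt (a joint): How far the clamp bolt is backed off, rad, anticlockwise from above; 0 = tight. Takes 0.8 N m. With the tab at loosen, swinging the handle towards the machine drives it; on the return swing it stays put. A click every 0.35 rad: up to that much of each swing is lost. The cover is let go at about 1.2 rad: usually two full swings, at most three.
- cover (a joint): Cover angle, rad: 0 = closed, flat on the rim; it starts about upright (1.5 to 1.65), stop at 1.9. Stiff hinge: stays where it is left, 0.38 N m of friction (mass about 0.3 kg). Locked against closing (below about 1.45) until the bolt has been backed off.
- cover_hinge (a point): Middle of the hinge line, 106 mm above the bench. Cover plate: 176 mm from hinge to free edge, 210 mm wide, 8 mm thick; when closed its underside is 1 mm and its outer face 9 mm above the hinge line.
- cover_lip (a point): Middle of the crest of the raised lip along the cover's free edge: 170 mm from the hinge line, 21 mm out (12 mm proud of the outer face, 12 mm thick). With the cover up, the outer face and lip look away from the robot.
- slip_stone: small grey slip stone, 70 x 32 x 18 mm block, lying on the board under the swing of the handle; origin under its centre; to be left alone
- gouge: carving gouge, wooden handle, 190 mm long, 24 mm thick, lying on the board at its end beyond the clamp block; origin under its centre; to be left alone
- oil_bottle: amber honing-oil bottle, 54 mm diameter, 140 mm tall, standing on the bench to the left; origin under its centre; to be left alone
- hammer: hammer with wooden handle, 260 mm long, lying on the bench to the left; origin under its centre; to be left alone
- sanding_block: cork sanding block, 90 x 55 x 32 mm, on the bench behind the station; origin under its centre; to be left alone
- blank: wooden carving blank, 200 x 90 x 35 mm, on the bench to the right; origin under its centre; to be left alone
- file: small round file with black handle, 240 mm long, on the bench to the right; origin under its centre; to be left alone

How it is judged:
On the way, in this order (a step that is already met when the one before it is completed fails the run):
1. the direction tab is over on the loosen side (value of joint selector above 0.52 rad), for 0.2 s.
2. the clamp bolt is backed off (by more than 1.1 rad) (value of joint bolt above 1.1 rad), for 0.2 s.
At the end, for the whole second after the job is handed in: The cover lies closed on the machine (within 0.04 rad, 7 mm at its free edge) and at rest, and the clamp bolt is backed off by more than 1.1 rad (value of joint cover below 0.04 rad and value of joint bolt above 1.1 rad and velocity of joint cover between -0.05 and 0.05 rad/s); the robot touches nothing.
It fails at once if the cover slams: it falls faster than 1.5 rad/s over the last 0.35 rad (value of joint cover below 0.35 rad and velocity of joint cover below -1.5 rad/s).
It fails at once if a bystander is moved by more than 30 mm (distance of any of slip_stone, gouge, oil_bottle, hammer, sanding_block, blank, file from where it was at the start of the episode above 0.03 m).
It also fails if it takes over 64 s, if anything falls off the work surface, if the arm or the gripper's body presses on something with over 40 N, if the wrist force passes 120 N, or if a joint passes its speed limit or range.

## Working session

There is one attempt and no reset: what is moved stays moved. The work goes in short steps, Python scripts to look and compute and a tool call to move; the robot and the scene stay as the last step left them, time stands still between calls to the robot, and variables do not carry over. Pictures are saved under pics/ and viewed, and the job is handed in when it is done.

Besides the shell and the picture viewer there is one more tool, called after "Call:" by a JSON object that holds its "op" and its "data", one argument or row to a line. jog_arm: Moves the arm, as the interface text tells. Its arguments: {"type":"object","properties":{"commands":{"type":"array"},"gripper":{"type":"number"},"newtons":{"type":"number"}},"required":["commands"]}

```bash
mkdir -p pics
python3 - <<'E'
from rig import bot, eyes
import cv2,numpy as np
np.set_printoptions(precision=4,suppress=True)
print(bot.state())
for n in ["side","top","wrist"]:
    p=eyes.camera_params(n);print(n,p)
    im=eyes.read_camera(n)
    cv2.imwrite(f"pics/{n}0.png",im[:,:,::-1])
E
```

```text
{'time_s': 0.0, 'qpos': array([ 1.0329,  0.159 ,  1.5982, -0.    ,  1.3862, -0.2101]), 'qvel': array([ 0.0003, -0.0002,  0.0008, -0.0016,  0.0013, -0.0011]), 'tau': array([  0.0011, -38.5562, -32.2112,   0.0703,   0.0376,  -0.0001]), 'tool_pos': array([0.1848, 0.5438, 0.2126]), 'tool_rot': array([-0.5125, -3.0988,  0.0027]), 'ft_force': array([ 0.0204, -0.0711,  0.2964]), 'torque': array([0.0017, 0.0486, 0.0174]), 'gripper_width': 0.09174953115745053}
side {'fx': 461.62876981556747, 'fy': 461.62876981556747, 'cx': 271.2896458671237, 'cy': 204.95237880053838, 'T': array([[-0.9864,  0.0847, -0.1408,  0.3942],
       [-0.1641, -0.4715,  0.8664,  1.066 ],
       [ 0.007 ,  0.8778,  0.479 ,  0.7247],
       [ 0.    ,  0.    ,  0.    ,  1.    ]])}
top {'fx': 488.85484352251524, 'fy': 488.85484352251524, 'cx': 275.5653852891851, 'cy': 204.96639377514055, 'T': array([[-0.0099,  0.989 , -0.1479,  0.3818],
       [-0.9999, -0.0109, -0.0061,  0.0089],
       [-0.0077,  0.1478,  0.989 ,  1.5284],
       [ 0.    ,  0.    ,  0.    ,  1.    ]])}
wrist {'fx': 375.8722422689611, 'fy': 375.8722422689611, 'cx': 277.5639198903238, 'cy': 215.8116447470603, 'T': array([[ 0.3224, -0.9188, -0.2276,  0.1205],
       [ 0.9466,  0.3125,  0.0792,  0.566 ],
       [-0.0016, -0.241 ,  0.9705,  0.3828],
       [ 0.    ,  0.    ,  0.    ,  1.    ]])}
```

View pics/top0.png

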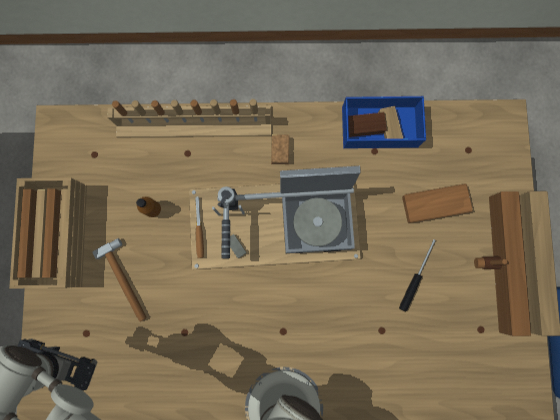

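View pics/side0.png

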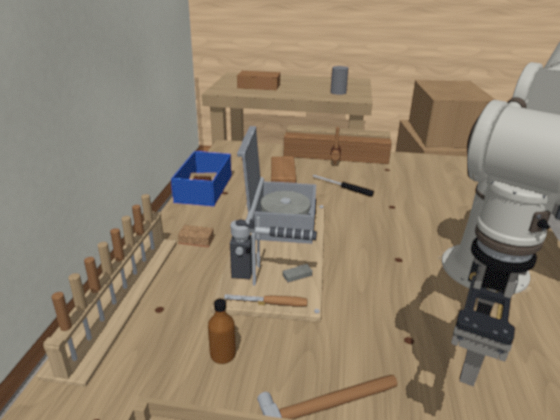

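View pics/wrist0.png

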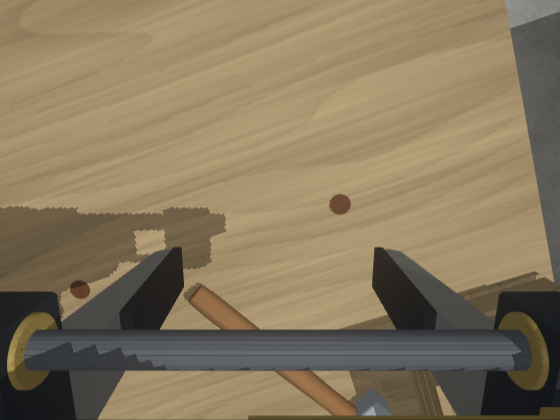

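```bash
cat > h.py <<'E'
import numpy as np,cv2
from scipy.spatial.transform import Rotation as R
from rig import bot,eyes
np.set_printoptions(precision=4,suppress=True)
def ray(p,u,v):
    d=np.array([(u-p['cx'])/p['fx'],-(v-p['cy'])/p['fy'],-1.]);T=p['T'];return T[:3,3],T[:3,:3]@d
def atz(p,u,v,z):
    o,d=ray(p,u,v);return o+d*(z-o[2])/d[2]
def proj(p,X):
    T=p['T'];c=T[:3,:3].T@(np.asarray(X)-T[:3,3]);return np.array([p['cx']-p['fx']*c[0]/c[2],p['cy']+p['fy']*c[1]/c[2]])
def crop(src,dst,x0,y0,x1,y1,s):
    im=cv2.imread(src)[y0:y1,x0:x1];cv2.imwrite(dst,cv2.resize(im,None,fx=s,fy=s,interpolation=cv2.INTER_CUBIC))
E
python3 - <<'E'
from h import *
crop('pics/top0.png','pics/top0c.png',180,160,370,280,4)
crop('pics/side0.png','pics/side0c.png',200,120,340,320,3)
E
```

```text
(no output)
```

View pics/top0c.png

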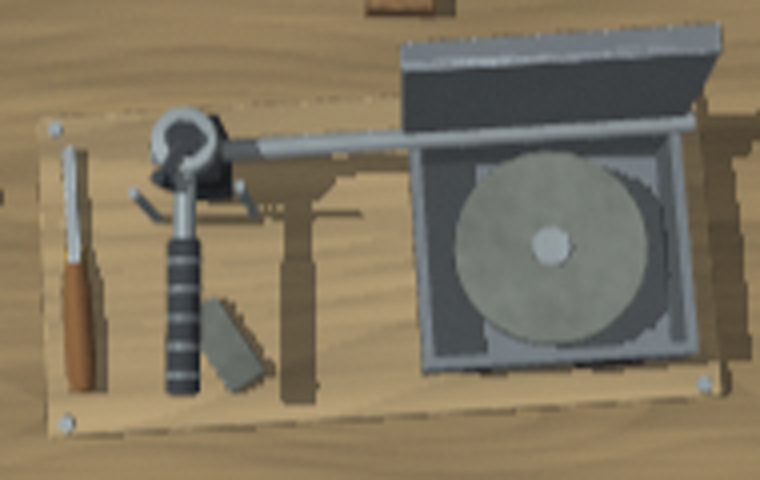

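View pics/side0c.png

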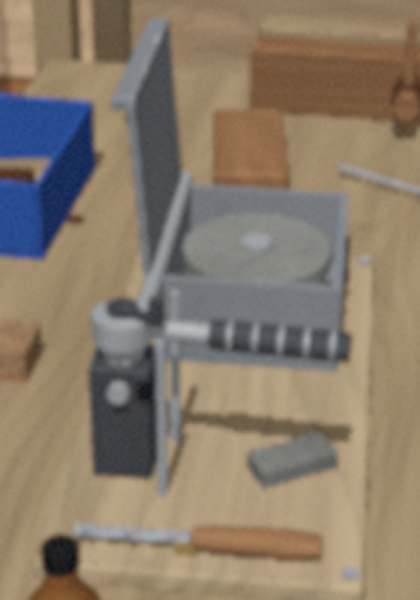

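Run:
```python
from h import *
p=eyes.camera_params('top')
def c(x,y,z): return atz(p,180+(x+.5)/4-.5,160+(y+.5)/4-.5,z)
for n,x,y,z in [('boardBL',50,437,.018),('boardBR',728,393,.018),('boardTL',40,118,.018),('rimFL',422,372,.105),('rimFR',698,357,.105),('rimBL',412,140,.105),('head',187,140,.165),('handle end',183,393,.1525),('neck',184,240,.1525),('post',163,180,.180),('pinL',135,192,.164),('pinR',240,183,.164),('hingeL',412,140,.106),('hingeR',690,123,.106)]:
    print(n,c(x,y,z))
```

```text
boardBL [0.4123 0.2762 0.018 ]
boardBR [ 0.4405 -0.2444  0.018 ]
boardTL [0.661  0.2879 0.018 ]
rimFL [ 0.4546 -0.0087  0.105 ]
rimFR [ 0.4634 -0.209   0.105 ]
rimBL [ 0.6253 -0.0035  0.105 ]
head [0.6169 0.1563 0.165 ]
handle end [0.4392 0.1596 0.1525]
neck [0.5471 0.1594 0.1525]
post [0.5861 0.1713 0.18  ]
pinL [0.5802 0.1929 0.164 ]
pinR [0.5858 0.1188 0.164 ]
hingeL [ 0.6252 -0.0035  0.106 ]
hingeR [ 0.6356 -0.2087  0.106 ]
```

```bash
cat >> h.py <<'E'
YAW=0.05
def Rdown(yaw=YAW): # tool x=-stationx, y=+station y, z down, extra yaw
    return R.from_euler('z',yaw)*R.from_matrix(np.diag([-1,1,-1.]))
def to(pos,rot=None,s=None):
    s=s or bot.state();p=s['tool_pos'];r=R.from_rotvec(s['tool_rot']);rot=rot or r
    a=r.inv().apply(np.array(pos)-p);b=(r.inv()*rot).as_rotvec(degrees=True)
    print('row',np.round(a,4),np.round(b,1)); return a,b
E
python3 -c "
from h import *
to([.587,.171,.25],Rdown())"
```

```text
row [-0.5008 -0.2237 -0.037 ] [ -0.1  -0.  -21.6]
```

Call:
{"op": "jog_arm", "data": {
  "commands": [
    [-0.056,-0.025,-0.037,0,0,-7],
    [-0.112,-0.05,-0.037,0,0,-14],
    [-0.168,-0.075,-0.037,0,0,-21.6],
    [-0.224,-0.1,-0.037,0,0,-21.6],
    [-0.28,-0.125,-0.037,0,0,-21.6]
  ],
  "gripper": 0.46,
  "newtons": 40
}}

```text
time_s: 0.78
tool_pos: [0.4086, 0.3365, 0.2504]
tool_rot: [0.077, -3.141, -0.0]
ft_force: [0.4, 1.1, 0.1]
gripper_width: 0.0496
```

```bash
python3 -c "
from h import *
print(bot.state()['time_s']);to([.587,.171,.25],Rdown())"
```

```text
0.775
row [-0.17   -0.1741  0.0004] [ 0. -0. -0.]
```

Call:
{"op": "jog_arm", "data": {
  "commands": [
    [-0.043,-0.043,0,0,0,0],
    [-0.085,-0.086,0,0,0,0],
    [-0.128,-0.13,0,0,0,0],
    [-0.17,-0.174,0,0,0,0],
    [-0.17,-0.174,0,0,0,0]
  ]
}}

```text
time_s: 1.4
tool_pos: [0.5878, 0.1693, 0.2495]
tool_rot: [0.069, -3.14, 0.001]
ft_force: [-0.3, 1.1, -0.6]
gripper_width: 0.0495
```

Run:
```python
from h import *
s=bot.state();print(s['tool_pos'],s['time_s'])
p=eyes.camera_params('wrist')
im=eyes.read_camera('wrist');cv2.imwrite('pics/w1.png',im[:,:,::-1])
for X in ([.619,.156,.165],[.588,.171,.19],[.588,.171,.18],[.5,.158,.1525]): print(X,proj(p,X))
```

```text
[0.5878 0.1693 0.2495] 1.4
[0.619, 0.156, 0.165] [257.1541 263.5574]
[0.588, 0.171, 0.19] [280.1207 233.0689]
[0.588, 0.171, 0.18] [280.023  228.7671]
[0.5, 0.158, 0.1525] [266.4554  91.8288]
```

View pics/w1.png

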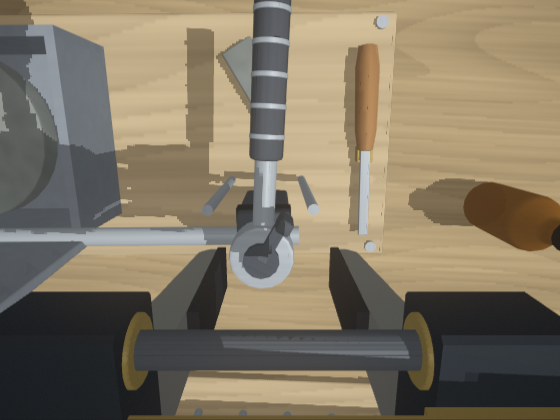

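Run:
```python
from h import *
crop('pics/w1.png','pics/w1c.png',190,130,340,300,4)
p=eyes.camera_params('wrist')
for u,v,z in ((262,256,.165),(275,240,.18)): print(atz(p,u,v,z))
```

```text
[0.6117 0.1614 0.165 ]
[0.5946 0.1701 0.18  ]
```

View pics/w1c.png

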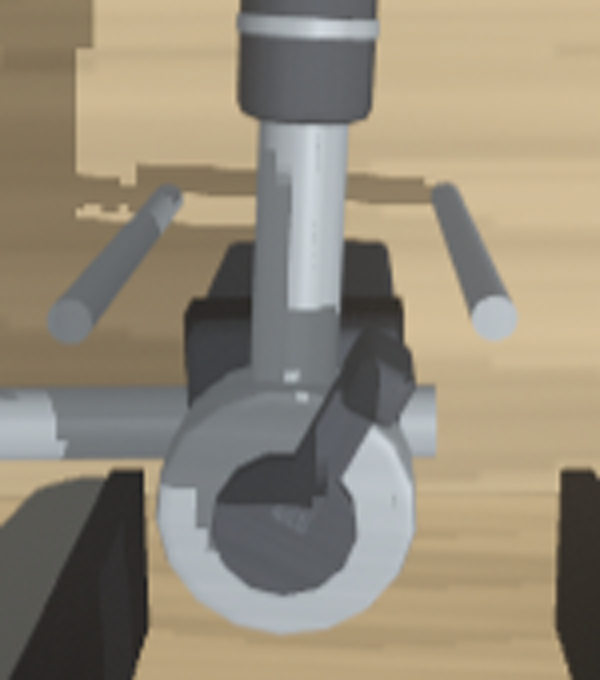

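Run:
```python
from h import *
p=eyes.camera_params('wrist')
for n,u,v,z in (('head',261.8,256,.165),('post',289,226,.19),('pinL',207.5,210,.164),('pinR',313.2,209.5,.164),('neckstart',266,160,.1525)): print(n,atz(p,u,v,z))
```

```text
head [0.6117 0.1613 0.165 ]
post [0.5817 0.1784 0.19  ]
pinL [0.5799 0.1221 0.164 ]
pinR [0.5761 0.1959 0.164 ]
neckstart [0.5444 0.1613 0.1525]
```

```bash
python3 -c "
from h import *
to([.584,.176,.197],Rdown());to([.584,.124,.197],Rdown())"
```

```text
row [0.0021 0.0048 0.0527] [ 0.  -0.1 -0.2]
row [ 0.0045 -0.0472  0.0527] [ 0.  -0.1 -0.2]
```

Call:
{"op": "jog_arm", "data": {
  "commands": [
    [0.003,0.005,0.03,0,0,0],
    [0.003,0.005,0.0525,0,0,0],
    [0.003,0.005,0.0525,0,0,0],
    [0.003,-0.008,0.0525,0,0,0],
    [0.003,-0.018,0.0525,0,0,0]
  ]
}}

```text
time_s: 2.08
tool_pos: [0.5845, 0.1539, 0.1997]
tool_rot: [-0.077, 3.138, -0.0]
ft_force: [0.5, 0.8, 0.1]
gripper_width: 0.0495
```

Call:
{"op": "jog_arm", "data": {
  "commands": [
    [0,-0.008,0,0,0,0],
    [0,-0.016,0,0,0,0],
    [0,-0.024,0,0,0,0],
    [0,-0.029,0,0,0,0],
    [0,-0.029,0,0,0,0]
  ]
}}

```text
time_s: 2.7
tool_pos: [0.5853, 0.1253, 0.1981]
tool_rot: [0.076, -3.141, -0.0]
ft_force: [-0.2, 0.1, -0.2]
gripper_width: 0.0501
```

Run:
```python
from h import *
s=bot.state();print(s['tool_pos'],s['ft_force'])
im=eyes.read_camera('wrist');cv2.imwrite('pics/w2.png',im[:,:,::-1])
crop('pics/w2.png','pics/w2c.png',100,80,400,380,2)
```

```text
[0.5853 0.1253 0.1981] [-0.1701  0.0943 -0.2087]
```

View pics/w2c.png

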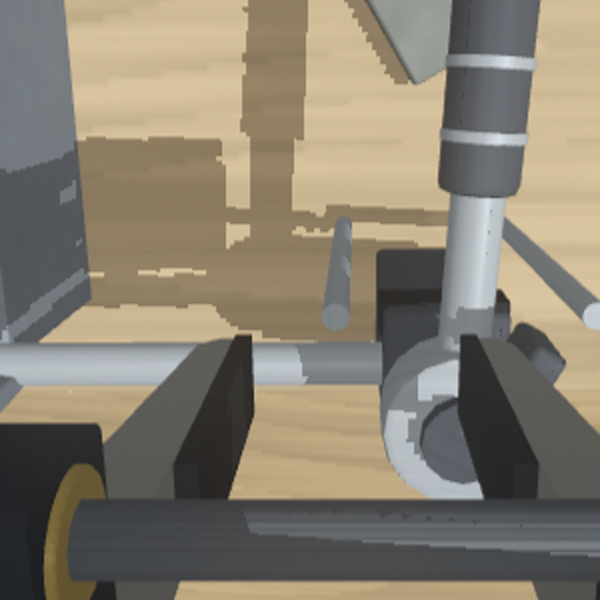

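Run:
```python
from h import *
p=eyes.camera_params('wrist');print(p['T'][:3,3])
s=bot.state();r=R.from_rotvec(s['tool_rot'])
f=lambda x,y:(x/2+100,y/2+80)
for y in (.025,-.025):
  for x in (.01,-.01):
    X=s['tool_pos']+r.apply([x,y,.022]);print('tip',X,(proj(p,X)-[100,80])*2)
print('pinL',atz(p,*f(335,318),.164),'pinR',atz(p,*f(595,318),.164))
print('head',atz(p,*f(447,430),.165))
for z in (.18,.19):print('post',atz(p,*f(545,365),z))
print((proj(p,[.583,.174,.19])-[100,80])*2, (proj(p,[.613,.16,.165])-[100,80])*2)
```

```text
[0.5172 0.1221 0.3681]
tip [0.574  0.15   0.1761] [448.6474 309.0946]
tip [0.594  0.151  0.1761] [446.4834 379.289 ]
tip [0.5765 0.1001 0.176 ] [261.1161 309.2176]
tip [0.5965 0.1011 0.176 ] [263.3643 379.4176]
pinL [0.5818 0.1197 0.164 ] pinR [0.5782 0.1935 0.164 ]
head [0.6143 0.1541 0.165 ]
post [0.5871 0.1763 0.18  ]
post [0.5834 0.1734 0.19  ]
[547.5143 363.6114] [467.5561 426.8201]
```

Run:
```python
from h import *
im=eyes.read_camera('side');cv2.imwrite('pics/s2.png',im[:,:,::-1])
crop('pics/s2.png','pics/s2c.png',180,160,330,300,5)
```

```text
(no output)
```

View pics/s2c.png

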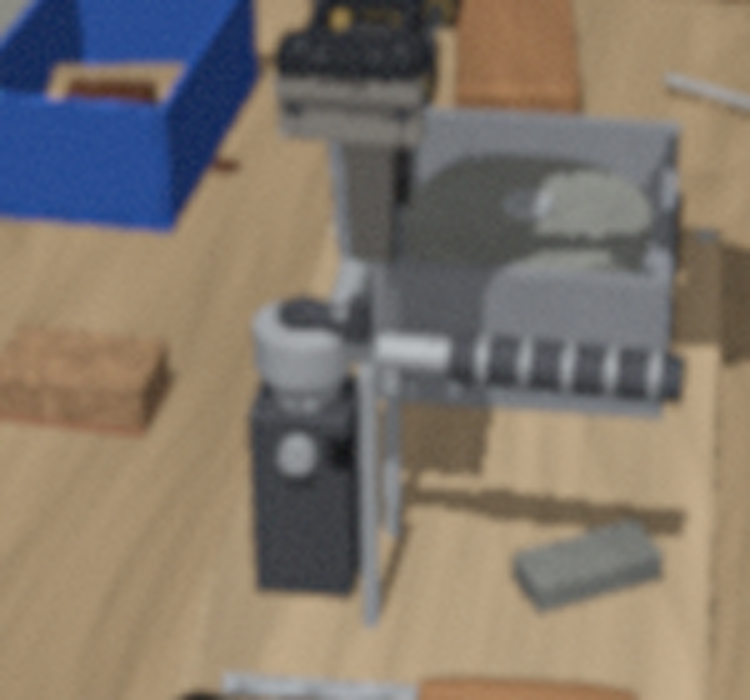

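Run:
```python
from h import *
p=eyes.camera_params('side')
g=lambda X:(proj(p,X)-[180,160])*5
for X in ([.575,.168,.176],[.595,.168,.176],[.585,.15,.176],[.585,.1,.176],[.583,.175,.19],[.613,.16,.165],[.583,.175,.172],[.613-.125,.160,.1525],[.595,.168,.25]):print(X,g(X))
```

```text
[0.575, 0.168, 0.176] [381.1774 317.6626]
[0.595, 0.168, 0.176] [338.7843 313.7628]
[0.585, 0.15, 0.176] [367.6362 296.3169]
[0.585, 0.1, 0.176] [387.8627 245.264 ]
[0.583, 0.175, 0.19] [360.7754 297.5358]
[0.613, 0.16, 0.165] [305.2056 321.8367]
[0.583, 0.175, 0.172] [361.279  331.2434]
[0.488, 0.16, 0.1525] [568.8007 369.2841]
[0.595, 0.168, 0.25] [335.9002 171.7742]
```

Run:
```python
from h import *
p=eyes.camera_params('side')
r=R.from_rotvec([-0.5125,-3.0988,0.0027]);t=np.array([.1848,.5438,.2126])
for y in(.046,.064,-.046,-.064):
  for z in (0,.022): print(y,z,proj(p,t+r.apply([0,y,z])))
crop('pics/side0.png','pics/side0d.png',440,260,540,400,4)
```

```text
0.046 0 [466.0787 380.3555]
0.046 0.022 [462.7881 391.3233]
0.064 0 [464.1133 389.9566]
0.064 0.022 [460.7829 401.0061]
-0.046 0 [474.9087 337.2195]
-0.046 0.022 [471.8156 347.7319]
-0.064 0 [476.4313 329.7811]
-0.064 0.022 [473.3753 340.2003]
```

View pics/side0d.png

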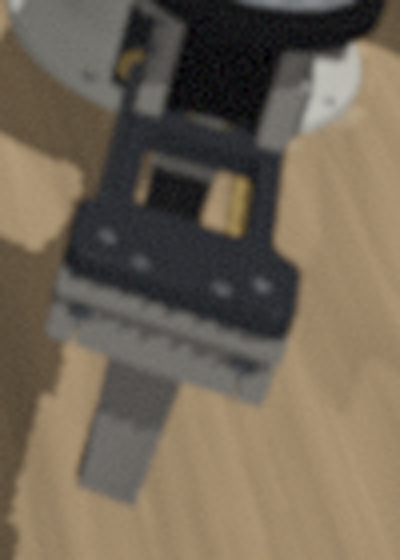

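Call:
{"op": "jog_arm", "data": {
  "commands": [
    [0.004,0.026,-0.005,0,0,0],
    [0.004,0.052,-0.005,0,0,0],
    [0.004,0.052,-0.005,0,0,0],
    [0.004,0.052,0.008,0,0,0],
    [0.004,0.052,0.017,0,0,0]
  ]
}}

```text
time_s: 3.42
tool_pos: [0.5782, 0.1765, 0.1795]
tool_rot: [0.076, -3.139, 0.001]
ft_force: [-0.2, -0.0, -0.4]
gripper_width: 0.0492
```

Call:
{"op": "jog_arm", "data": {
  "commands": [
    [0,0,0.004,0,0,0],
    [0,0,0.004,0,0,0]
  ]
}}

```text
time_s: 3.68
tool_pos: [0.5785, 0.1769, 0.1765]
tool_rot: [0.076, -3.14, 0.0]
ft_force: [0.4, 0.8, 0.5]
gripper_width: 0.0495
```

Run:
```python
from h import *
s=bot.state();print(s['tool_pos'],s['ft_force'])
im=eyes.read_camera('wrist');cv2.imwrite('pics/w3.png',im[:,:,::-1])
crop('pics/w3.png','pics/w3c.png',170,130,370,330,3)
im=eyes.read_camera('side');cv2.imwrite('pics/s3.png',im[:,:,::-1])
crop('pics/s3.png','pics/s3c.png',180,160,330,300,4)
```

```text
[0.5785 0.1769 0.1765] [0.3583 0.8185 0.5282]
```

View pics/w3c.png

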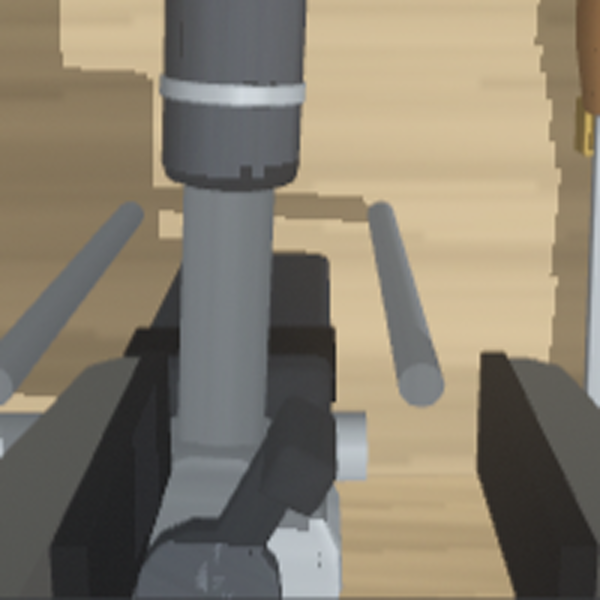

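View pics/s3c.png

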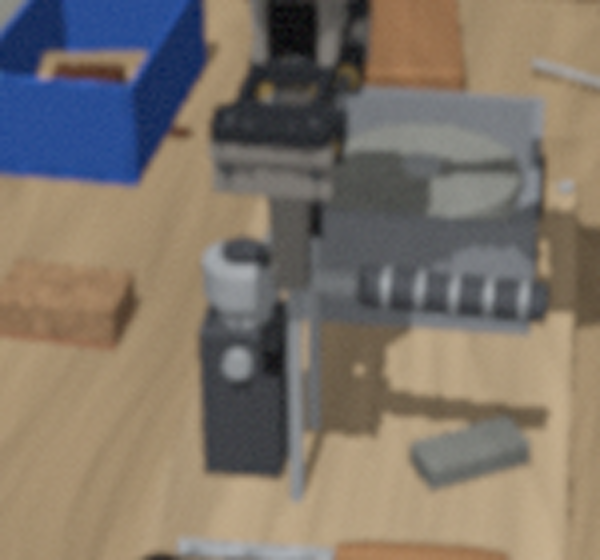

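Call:
{"op": "jog_arm", "data": {
  "commands": [
    [0,-0.012,0,0,0,0],
    [0,-0.022,0,0,0,0],
    [0,-0.032,0,0,0,0],
    [0,-0.042,0,0,0,0],
    [0,-0.042,0,0,0,0]
  ]
}}

```text
time_s: 4.4
tool_pos: [0.5812, 0.1341, 0.1773]
tool_rot: [-0.075, 3.14, -0.001]
ft_force: [-0.2, -1.0, -0.3]
gripper_width: 0.0497
```

Run:
```python
from h import *
s=bot.state();print(s['tool_pos'],s['ft_force'])
im=eyes.read_camera('wrist');cv2.imwrite('pics/w4.png',im[:,:,::-1])
crop('pics/w4.png','pics/w4c.png',170,130,370,330,3)
```

```text
[0.5812 0.1341 0.1773] [-0.2195 -0.9725 -0.2782]
```

View pics/w4c.png

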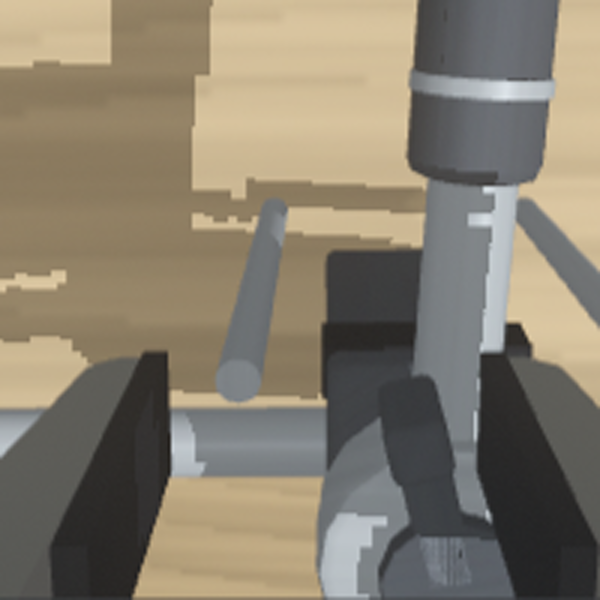

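```bash
python3 -c "
from h import *
to([.474,.160,.21],Rdown(0));to([.474,.160,.153],Rdown(0))"
```

```text
row [ 0.1058  0.0305 -0.0328] [-0.   0.   2.8]
row [0.1058 0.0305 0.0242] [-0.   0.   2.8]
```

Call:
{"op": "jog_arm", "data": {
  "commands": [
    [0,0.002,-0.033,0,0,0],
    [0.053,0.015,-0.033,0,0,1.5],
    [0.106,0.0305,-0.033,0,0,2.8],
    [0.106,0.0305,-0.005,0,0,2.8],
    [0.106,0.0305,0.024,0,0,2.8]
  ],
  "gripper": 0.3,
  "newtons": 25
}}

```text
time_s: 5.08
tool_pos: [0.4736, 0.1611, 0.1534]
tool_rot: [-0.002, 3.139, 0.0]
ft_force: [-0.2, 0.9, -0.8]
gripper_width: 0.0643
```

Call:
{"op": "jog_arm", "data": {
  "commands": [
    [0,0,0,0,0,0],
    [0,0,0,0,0,0],
    [0,0,0,0,0,0],
    [0,0,0,0,0,0]
  ],
  "gripper": 1,
  "newtons": 25
}}

```text
time_s: 5.58
tool_pos: [0.4741, 0.1606, 0.1541]
tool_rot: [-0.0, 3.14, 0.0]
ft_force: [0.1, -0.2, -0.3]
gripper_width: 0.0266
```

Run:
```python
from h import *
s=bot.state();print(s['tool_pos'],s['ft_force'],s['gripper_width'])
im=eyes.read_camera('wrist');cv2.imwrite('pics/w5.png',im[:,:,::-1])
im=eyes.read_camera('top');cv2.imwrite('pics/t5.png',im[:,:,::-1])
crop('pics/t5.png','pics/t5c.png',180,160,370,280,4)
```

```text
[0.4741 0.1606 0.1541] [ 0.1191 -0.2023 -0.2593] 0.026622455066230902
```

View pics/w5.png

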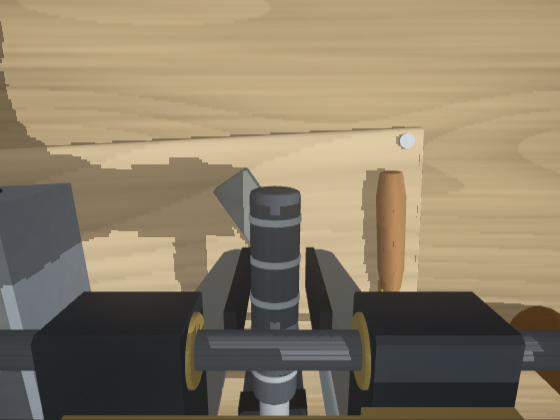

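View pics/t5c.png

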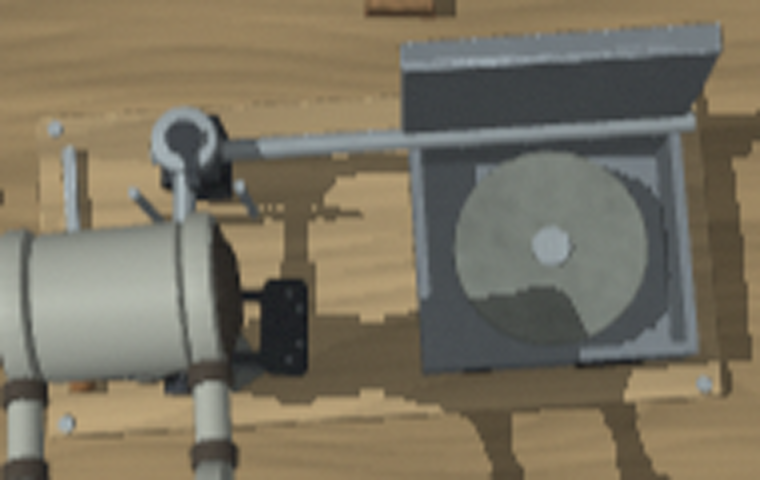

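Call:
{"op": "jog_arm", "data": {
  "commands": [
    [-0.001,-0.0176,0,0,0,-7.2],
    [-0.0044,-0.035,0,0,0,-14.4],
    [-0.0098,-0.0517,0,0,0,-21.7],
    [-0.0174,-0.0676,0,0,0,-28.9],
    [-0.0252,-0.0802,0,0,0,-35]
  ]
}}

```text
time_s: 6.3
tool_pos: [0.4974, 0.0805, 0.1538]
tool_rot: [0.949, -2.991, -0.004]
ft_force: [-7.2, 1.5, 8.5]
gripper_width: 0.0214
```

```bash
cat >> h.py <<'E'
def wr(s=None,B=(.614,.160)):
    s=s or bot.state();p=s['tool_pos'];m=R.from_rotvec(s['tool_rot']).as_matrix()
    d=p[:2]-np.array(B);print('pos',p,'F',s['ft_force'],'tq',s['torque'],'w',s['gripper_width'],'t',s['time_s'])
    print('wrench~',np.arctan2(-d[1],-d[0])-.05,'rho',np.hypot(*d),'toolyaw-0.05',np.arctan2(-m[1,0],-m[0,0])-.05,'q',s['qpos'])
E
python3 -c "
from h import *
wr()"
```

```text
pos [0.4974 0.0805 0.1538] F [-7.2117  1.4528  8.4758] tq [ 0.3309  1.3186 -0.2607] w 0.021446337231789167 t 6.3
wrench~ 0.5482914735675388 rho 0.14116624150387472 toolyaw-0.05 0.5642563795183584 q [-0.0804  0.031   1.8556  0.0009  1.2588 -2.2657]
```

Call:
{"op": "jog_arm", "data": {
  "commands": [
    [0,0,0,0,0,0],
    [0,0,0.009,0,0,0],
    [0,0,0.018,0,0,0]
  ],
  "gripper": 0.5
}}

```text
time_s: 6.68
tool_pos: [0.4984, 0.0807, 0.1342]
tool_rot: [0.945, -2.996, 0.0]
ft_force: [-0.4, -0.1, -0.8]
gripper_width: 0.0461
```

Call:
{"op": "jog_arm", "data": {
  "commands": [
    [0,0,0,0,0,0],
    [0,0,0,0,0,0],
    [0,0,0,0,0,0]
  ],
  "gripper": 1,
  "newtons": 25
}}

```text
time_s: 7.05
tool_pos: [0.4978, 0.081, 0.1347]
tool_rot: [0.944, -2.995, -0.003]
ft_force: [-2.3, 2.5, -0.7]
gripper_width: 0.0236
```

Run:
```python
from h import *
wr()
p=eyes.camera_params('side')
im=eyes.read_camera('side');cv2.imwrite('pics/s6.png',im[:,:,::-1])
crop('pics/s6.png','pics/s6c.png',190,120,340,300,3)
im=eyes.read_camera('wrist');cv2.imwrite('pics/w6.png',im[:,:,::-1])
```

```text
pos [0.4978 0.081  0.1347] F [-2.2515  2.5253 -0.6511] tq [ 0.4697  0.4521 -0.1249] w 0.023562405676464938 t 7.05
wrench~ 0.5467786683592948 rho 0.14051025140542017 toolyaw-0.05 0.5609215488447861 q [-0.0793  0.053   1.8732  0.0011  1.2175 -2.2614]
```

View pics/s6c.png

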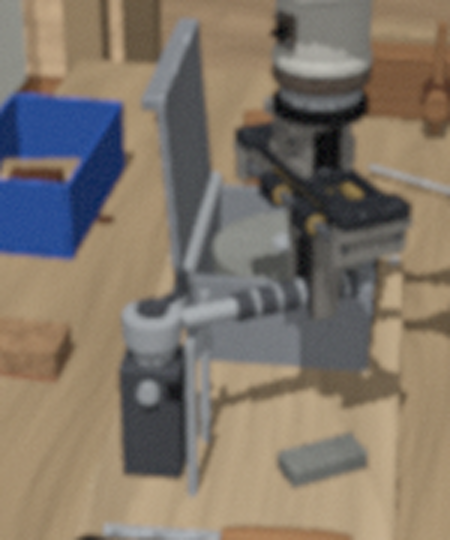

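View pics/w6.png

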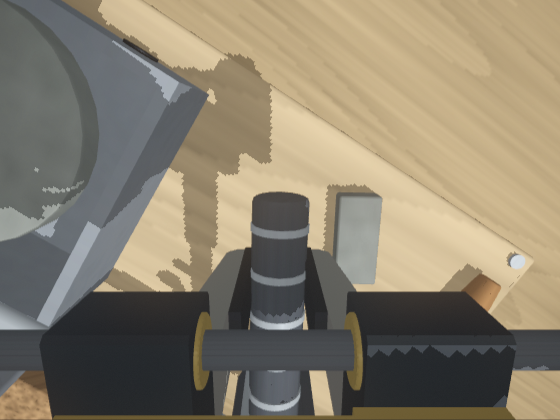

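Call:
{"op": "jog_arm", "data": {
  "commands": [
    [0,-0.006,0,0,0,-2.4],
    [0,-0.009,0,0,0,-3.6],
    [0,-0.009,0,0,0,-3.6]
  ]
}}

```text
time_s: 7.52
tool_pos: [0.5021, 0.0748, 0.1347]
tool_rot: [1.037, -2.963, -0.007]
ft_force: [-7.0, 8.1, 2.9]
gripper_width: 0.0236
```

```bash
python3 -c "
from h import *
wr()
for D in np.radians([-9,-18,-27,-36,-45]): print(round(np.degrees(-D)),np.round([.14*np.cos(D)-.14,-.14*np.sin(D)],4))"
```

```text
pos [0.5021 0.0748 0.1347] F [-6.9908  8.0781  2.9402] tq [ 1.3103  1.1414 -0.3238] w 0.023591992971108013 t 7.525
wrench~ 0.6011048814272761 rho 0.14062895943041004 toolyaw-0.05 0.6234197656981223 q [-0.0927  0.0631  1.8626  0.0035  1.2203 -2.3381]
9 [-0.0017  0.0219]
18 [-0.0069  0.0433]
27 [-0.0153  0.0636]
36 [-0.0267  0.0823]
45 [-0.041  0.099]
```

Call:
{"op": "jog_arm", "data": {
  "commands": [
    [-0.0017,0.0219,0,0,0,9],
    [-0.0069,0.0433,0,0,0,18],
    [-0.0153,0.0636,0,0,0,27],
    [-0.0267,0.0823,0,0,0,36],
    [-0.041,0.099,0,0,0,45]
  ]
}}

```text
time_s: 8.15
tool_pos: [0.4757, 0.1755, 0.1349]
tool_rot: [0.182, 3.132, -0.003]
ft_force: [9.5, -1.9, -11.0]
gripper_width: 0.0233
```

Call:
{"op": "jog_arm", "data": {
  "commands": [
    [-0.0017,0.0219,0,0,0,9],
    [-0.0069,0.0433,0,0,0,18],
    [-0.0109,0.0535,0,0,0,22.5],
    [-0.0109,0.0535,0,0,0,22.5]
  ]
}}

```text
time_s: 8.65
tool_pos: [0.4929, 0.2279, 0.1349]
tool_rot: [0.782, 3.038, 0.0]
ft_force: [5.7, -0.2, -7.8]
gripper_width: 0.0235
```

```bash
python3 -c "
from h import *
wr()
im=eyes.read_camera('top');cv2.imwrite('pics/t7.png',im[:,:,::-1])
crop('pics/t7.png','pics/t7c.png',180,160,370,280,4)"
```

```text
pos [0.4929 0.2279 0.1349] F [ 5.7181 -0.1878 -7.7501] tq [ 0.0143 -0.9141  0.1904] w 0.023468028868856135 t 8.65
wrench~ -0.5610980000961474 rho 0.13879871142087277 toolyaw-0.05 -0.5536639949427639 q [ 0.2115  0.1473  1.7709 -0.002   1.2191 -0.8549]
```

View pics/t7c.png

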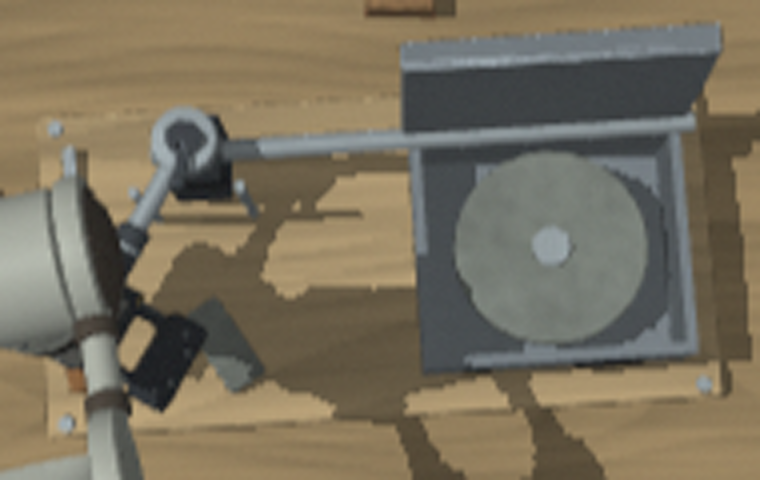

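Call:
{"op": "jog_arm", "data": {
  "commands": [
    [-0.0017,-0.0219,0,0,0,-9],
    [-0.0069,-0.0433,0,0,0,-18],
    [-0.0153,-0.0636,0,0,0,-27],
    [-0.0267,-0.0823,0,0,0,-36],
    [-0.041,-0.099,0,0,0,-45]
  ]
}}

```text
time_s: 9.32
tool_pos: [0.4794, 0.1221, 0.1349]
tool_rot: [-0.447, 3.107, 0.004]
ft_force: [4.0, 7.3, -6.3]
gripper_width: 0.0232
```

Call:
{"op": "jog_arm", "data": {
  "commands": [
    [-0.0017,-0.0219,0,0,0,-9],
    [-0.0069,-0.0433,0,0,0,-18],
    [-0.0121,-0.057,0,0,0,-24],
    [-0.0121,-0.057,0,0,0,-24]
  ]
}}

```text
time_s: 9.82
tool_pos: [0.5024, 0.0749, 0.1344]
tool_rot: [1.074, -2.946, -0.022]
ft_force: [-13.6, 17.9, 8.2]
gripper_width: 0.0234
```

```bash
python3 -c "
from h import *
wr()
im=eyes.read_camera('top');cv2.imwrite('pics/t8.png',im[:,:,::-1])
crop('pics/t8.png','pics/t8c.png',180,160,370,280,4)"
```

```text
pos [0.5024 0.0749 0.1344] F [-13.5554  17.8724   8.2355] tq [ 3.3727  2.6271 -0.3499] w 0.023437922194981833 t 9.825
wrench~ 0.6015275928191941 rho 0.14034847321732022 toolyaw-0.05 0.6492172072410676 q [-0.0969  0.0686  1.8576  0.0107  1.2268 -2.3706]
```

View pics/t8c.png

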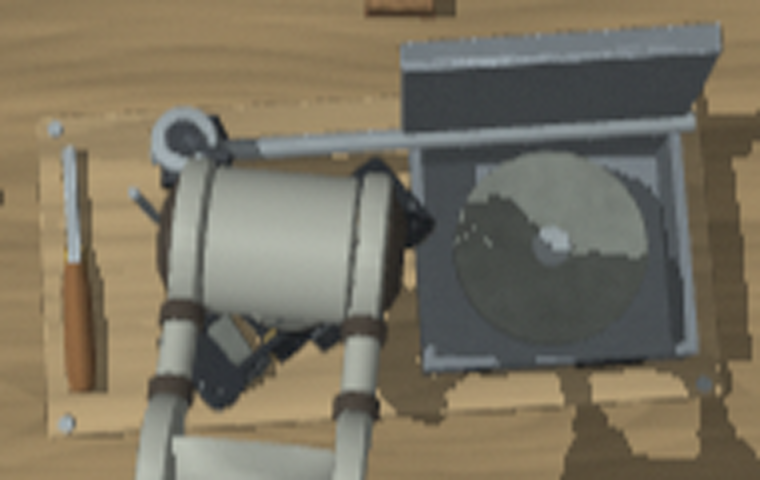

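Call:
{"op": "jog_arm", "data": {
  "commands": [
    [-0.0017,0.0219,0,0,0,9],
    [-0.0069,0.0433,0,0,0,18],
    [-0.0153,0.0636,0,0,0,27],
    [-0.0267,0.0823,0,0,0,36],
    [-0.041,0.099,0,0,0,45]
  ]
}}

```text
time_s: 10.5
tool_pos: [0.4752, 0.1715, 0.1348]
tool_rot: [0.141, 3.135, -0.004]
ft_force: [7.7, -1.9, -9.5]
gripper_width: 0.0232
```

Call:
{"op": "jog_arm", "data": {
  "commands": [
    [-0.0017,0.0219,0,0,0,9],
    [-0.0069,0.0433,0,0,0,18],
    [-0.0121,0.057,0,0,0,24],
    [-0.0121,0.057,0,0,0,24]
  ]
}}

```text
time_s: 11.0
tool_pos: [0.493, 0.2281, 0.1348]
tool_rot: [0.782, 3.038, 0.001]
ft_force: [5.4, 1.1, -6.6]
gripper_width: 0.0235
```

Call:
{"op": "jog_arm", "data": {
  "commands": [
    [-0.0017,-0.0219,0,0,0,-9],
    [-0.0069,-0.0433,0,0,0,-18],
    [-0.0153,-0.0636,0,0,0,-27],
    [-0.0267,-0.0823,0,0,0,-36],
    [-0.041,-0.099,0,0,0,-45]
  ]
}}

```text
time_s: 11.62
tool_pos: [0.4793, 0.122, 0.1348]
tool_rot: [-0.447, 3.108, 0.004]
ft_force: [4.8, 6.8, -7.3]
gripper_width: 0.0236
```

Call:
{"op": "jog_arm", "data": {
  "commands": [
    [-0.0017,-0.0219,0,0,0,-9],
    [-0.0069,-0.0433,0,0,0,-18],
    [-0.0109,-0.0535,0,0,0,-22],
    [-0.0109,-0.0535,0,0,0,-22],
    [-0.0109,-0.0535,0,0,0,-22]
  ]
}}

```text
time_s: 12.25
tool_pos: [0.502, 0.0747, 0.1346]
tool_rot: [1.024, -2.966, -0.008]
ft_force: [-8.6, 5.9, 2.9]
gripper_width: 0.0234
```

```bash
python3 -c "
from h import *
wr()
im=eyes.read_camera('side');cv2.imwrite('pics/s9.png',im[:,:,::-1])
crop('pics/s9.png','pics/s9c.png',190,120,340,300,3)"
```

```text
pos [0.502  0.0747 0.1346] F [-8.5929  5.9391  2.8508] tq [ 1.3012  1.4909 -0.3395] w 0.023432241784868645 t 12.25
wrench~ 0.601028910662739 rho 0.14074990880281432 toolyaw-0.05 0.614653758204633 q [-0.0926  0.0641  1.8617  0.003   1.2214 -2.3291]
```

View pics/s9c.png

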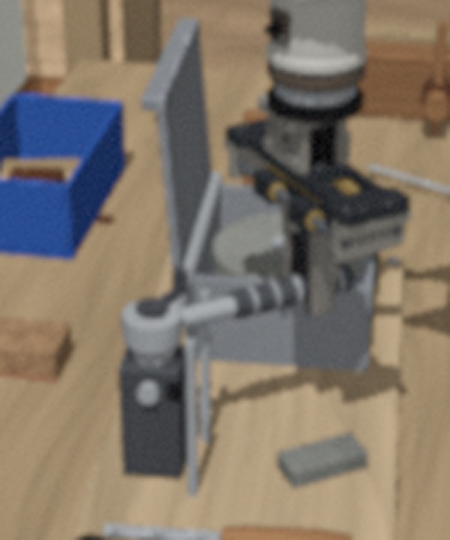

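Call:
{"op": "jog_arm", "data": {
  "commands": [
    [0,0,0,0,0,0],
    [0,0,0,0,0,0],
    [0,0,-0.04,0,0,0],
    [0,0,-0.1,0,0,0],
    [0,0,-0.15,0,0,0]
  ],
  "gripper": 0.3
}}

```text
time_s: 12.92
tool_pos: [0.5053, 0.0725, 0.2882]
tool_rot: [-1.024, 2.966, -0.004]
ft_force: [1.0, -0.1, 1.1]
gripper_width: 0.0646
```

```bash
python3 -c "
from h import *
wr()
to([.50,.075,.37],Rdown());to([.705,-.103,.37],Rdown())
p=eyes.camera_params('top')
im=eyes.read_camera('top');cv2.imwrite('pics/t10.png',im[:,:,::-1])
crop('pics/t10.png','pics/t10c.png',180,160,370,280,4)
c=lambda x,y,z:atz(p,180+(x+.5)/4-.5,160+(y+.5)/4-.5,z)
for x,y in ((402,45),(720,25),(402,72),(720,50)):print(c(x,y,.279))
"
```

```text
pos [0.5053 0.0725 0.2882] F [ 1.0253 -0.0783  1.1318] tq [ 0.0839 -0.0083  0.0451] w 0.06455934773335133 t 12.925
wrench~ 0.6280685861547859 rho 0.13955893010892403 toolyaw-0.05 0.6149397453613076 q [-0.0941 -0.0557  1.6729 -0.0009  1.52   -2.3298]
row [ 0.0024  0.005  -0.0818] [-0.2  0.2 35.2]
row [-0.0491 -0.2616 -0.0807] [-0.2  0.2 35.2]
[0.6585 0.0038 0.279 ]
[ 0.6695 -0.204   0.279 ]
[0.6406 0.004  0.279 ]
[ 0.6528 -0.2034  0.279 ]
```

View pics/t10c.png

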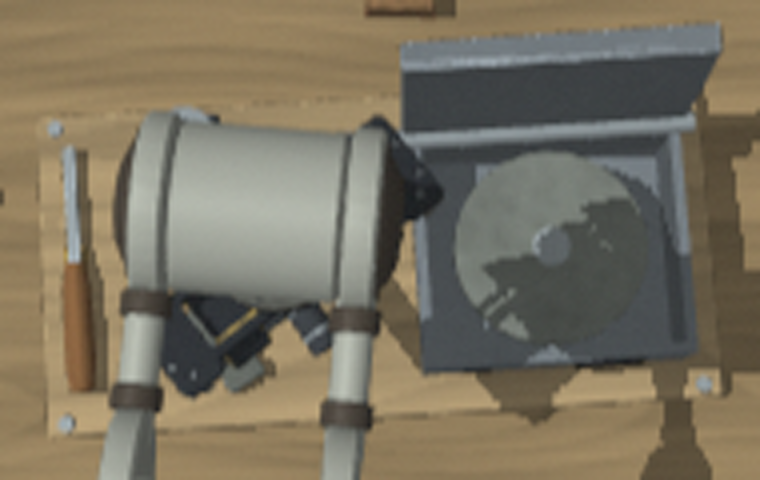

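Call:
{"op": "jog_arm", "data": {
  "commands": [
    [0,0,-0.04,0,0,9],
    [0,0,-0.082,0,0,18],
    [0,0,-0.082,0,0,27],
    [0,0,-0.082,0,0,35],
    [0,0,-0.082,0,0,35]
  ],
  "gripper": 1
}}

```text
time_s: 13.6
tool_pos: [0.5048, 0.0726, 0.3676]
tool_rot: [-0.087, 3.138, -0.001]
ft_force: [-0.1, -0.1, -0.1]
gripper_width: 0.0166
```

```bash
python3 -c "
from h import *
wr()
to([.705,-.103,.37],Rdown())
"
```

```text
pos [0.5048 0.0726 0.3676] F [-0.1391 -0.1045 -0.1017] tq [0.0229 0.0122 0.0178] w 0.01656177661387571 t 13.6
wrench~ 0.6249060345019397 rho 0.13981726344546577 toolyaw-0.05 0.0055186396734237045 q [-0.094  -0.0678  1.5319 -0.0006  1.6754 -1.7204]
row [-0.1901 -0.1865 -0.0019] [-0.   0.1  0.3]
```

Call:
{"op": "jog_arm", "data": {
  "commands": [
    [-0.04,-0.04,0,0,0,0],
    [-0.08,-0.078,0,0,0,0],
    [-0.12,-0.117,0,0,0,0],
    [-0.158,-0.155,0,0,0,0],
    [-0.19,-0.1865,0,0,0,0]
  ]
}}

```text
time_s: 14.22
tool_pos: [0.7055, -0.1049, 0.3666]
tool_rot: [-0.089, 3.14, -0.001]
ft_force: [0.1, 0.5, 0.4]
gripper_width: 0.0006
```

Call:
{"op": "jog_arm", "data": {
  "commands": [
    [0,0,0,0,0,0],
    [0,0,0.05,0,0,0],
    [0,0,0.1,0,0,0],
    [0,0,0.118,0,0,0],
    [0,0,0.118,0,0,0]
  ]
}}

```text
time_s: 14.85
tool_pos: [0.7035, -0.1022, 0.249]
tool_rot: [0.087, -3.139, -0.001]
ft_force: [-0.2, 0.4, 0.2]
gripper_width: 0.0005
```

```bash
python3 -c "
from h import *
wr()
for n in ('top','side','wrist'):
  im=eyes.read_camera(n);cv2.imwrite(f'pics/{n}11.png',im[:,:,::-1])
crop('pics/side11.png','pics/side11c.png',170,50,370,250,3)
"
```

```text
pos [ 0.7035 -0.1022  0.249 ] F [-0.2418  0.3869  0.1937] tq [ 0.0351 -0.0566  0.0464] w 0.0004648967016271094 t 14.85
wrench~ 1.8497548636316679 rho 0.2770748816129654 toolyaw-0.05 0.005657287032962893 q [-0.3138  0.4969  1.1071 -0.      1.5387 -1.9402]
```

View pics/side11c.png

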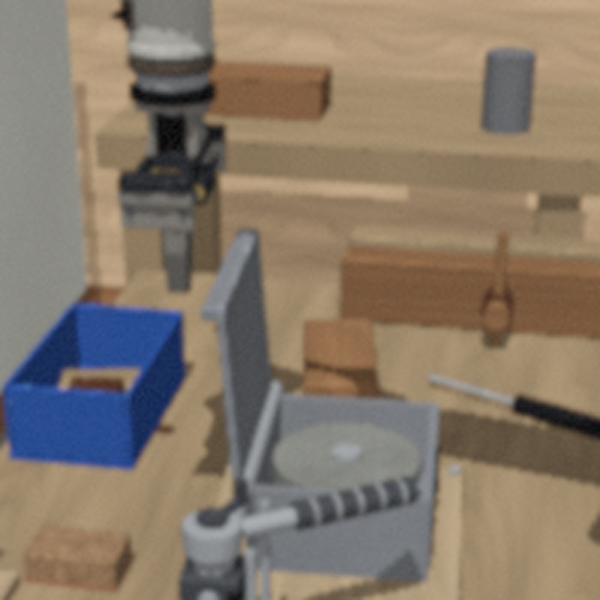

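View pics/wrist11.png

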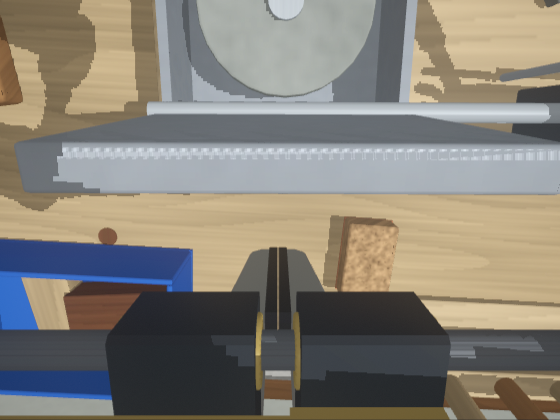

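```bash
python3 -c "
from h import *
p=eyes.camera_params('side')
for X in ([.7035,-.09,.249],[.7035,-.09,.227],[.664,-.1,.279],[.6935,-.082,.249]):print(X,(proj(p,X)-[170,50])*3)
p=eyes.camera_params('wrist')
# tip front edge row 248 ; lip outer edge row 191
for z in (.227,.24,.249,.255):print(z,atz(p,277,248,z),'lip',atz(p,277,191,.28))
"
```

```text
[0.7035, -0.09, 0.249] [174.7593 297.6533]
[0.7035, -0.09, 0.227] [175.654  319.8623]
[0.664, -0.1, 0.279] [218.4043 265.7507]
[0.6935, -0.082, 0.249] [183.2722 301.6087]
0.227 [ 0.7042 -0.1034  0.227 ] lip [ 0.6628 -0.1055  0.28  ]
0.24 [ 0.6997 -0.1036  0.24  ] lip [ 0.6628 -0.1055  0.28  ]
0.249 [ 0.6966 -0.1037  0.249 ] lip [ 0.6628 -0.1055  0.28  ]
0.255 [ 0.6945 -0.1038  0.255 ] lip [ 0.6628 -0.1055  0.28  ]
```

```bash
cat > path.py <<'E'
from h import *
def corner(th,r=.150):
    d=np.array([-np.cos(th),np.sin(th)]);n=np.array([np.sin(th),np.cos(th)])
    f=r*d+.009*n; zt=f[1]
    if th>1.2: zt=.254-.106
    xs=[f[0]] if th<=1.2 else []
    for rr in (.164,.176):
        c=rr*d+.021*n
        if c[1]>zt: xs.append(c[0])
    # face at heights>zt, outer end r=.164
    c=.164*d+.009*n
    if c[1]>zt: xs.append(c[0])
    return max(xs),zt
if __name__=='__main__':
    s=bot.state();p=s['tool_pos'];cx=p[0]-.009-.630;cz=p[2]+.005-.106
    for th in [1.64,1.5,1.4,1.3,1.2,1.1,1.0,.9,.8,.7,.6,.5,.4,.3,.2,.15,.1,.05,0]:
        x,z=corner(th);print(th,'corner',np.round([x,z],4),'tool dx,dz',np.round([-(x-cx),-(z-cz)],4))
E
python3 path.py
```

```text
1.64 corner [0.0331 0.148 ] tool dx,dz [0.0332 0.0036]
1.5 corner [0.0093 0.148 ] tool dx,dz [0.057  0.0036]
1.4 corner [-0.0072  0.148 ] tool dx,dz [0.0735 0.0036]
1.3 corner [-0.0236  0.148 ] tool dx,dz [0.09   0.0036]
1.2 corner [-0.0399  0.1431] tool dx,dz [0.1062 0.0086]
1.1 corner [-0.0557  0.1378] tool dx,dz [0.122  0.0139]
1.0 corner [-0.0709  0.1311] tool dx,dz [0.1373 0.0206]
0.9 corner [-0.0855  0.1231] tool dx,dz [0.1519 0.0285]
0.8 corner [-0.098   0.1139] tool dx,dz [0.1644 0.0378]
0.7 corner [-0.1089  0.1035] tool dx,dz [0.1753 0.0481]
0.6 corner [-0.1187  0.0921] tool dx,dz [0.1851 0.0595]
0.5 corner [-0.1273  0.0798] tool dx,dz [0.1937 0.0718]
0.4 corner [-0.1347  0.0667] tool dx,dz [0.201  0.0849]
0.3 corner [-0.1406  0.0529] tool dx,dz [0.207  0.0987]
0.2 corner [-0.1452  0.0386] tool dx,dz [0.2116 0.113 ]
0.15 corner [-0.147   0.0313] tool dx,dz [0.2133 0.1203]
0.1 corner [-0.1484  0.0239] tool dx,dz [0.2147 0.1277]
0.05 corner [-0.1494  0.0165] tool dx,dz [0.2157 0.1352]
0 corner [-0.15   0.009] tool dx,dz [0.2164 0.1426]
```

Call:
{"op": "jog_arm", "data": {
  "commands": [
    [0.025,0,0.002,0,0,0],
    [0.04,0,0.004,0,0,0],
    [0.05,0,0.004,0,0,0],
    [0.06,0,0.004,0,0,0],
    [0.07,0,0.004,0,0,0]
  ]
}}

```text
time_s: 15.62
tool_pos: [0.6342, -0.1068, 0.2459]
tool_rot: [-0.086, 3.139, -0.001]
ft_force: [2.2, 0.4, 1.4]
gripper_width: 0.0002
```

Call:
{"op": "jog_arm", "data": {
  "commands": [
    [0.01,0,0,0,0,0],
    [0.02,0,0,0,0,0],
    [0.02,0,0,0,0,0]
  ]
}}

```text
time_s: 16.0
tool_pos: [0.6129, -0.1076, 0.2444]
tool_rot: [0.085, -3.138, -0.001]
ft_force: [0.2, 0.1, 0.2]
gripper_width: 0.0007
```

```bash
python3 -c "
from h import *
wr()
for n in ('side','wrist'):
  im=eyes.read_camera(n);cv2.imwrite(f'pics/{n}12.png',im[:,:,::-1])
crop('pics/side12.png','pics/side12c.png',170,50,370,250,3)
";python3 path.py
```

```text
pos [ 0.6129 -0.1076  0.2444] F [0.2481 0.0696 0.2319] tq [ 0.0816 -0.0336  0.0531] w 0.0007077244483654436 t 16.0
wrench~ 1.5166786671502475 rho 0.2675850474710396 toolyaw-0.05 0.004065012954700638 q [-0.3675  0.2633  1.4145 -0.0003  1.4663 -1.9923]
1.64 corner [0.0331 0.148 ] tool dx,dz [-0.0584 -0.0043]
1.5 corner [0.0093 0.148 ] tool dx,dz [-0.0347 -0.0043]
1.4 corner [-0.0072  0.148 ] tool dx,dz [-0.0181 -0.0043]
1.3 corner [-0.0236  0.148 ] tool dx,dz [-0.0017 -0.0043]
1.2 corner [-0.0399  0.1431] tool dx,dz [0.0145 0.0006]
1.1 corner [-0.0557  0.1378] tool dx,dz [0.0304 0.0059]
1.0 corner [-0.0709  0.1311] tool dx,dz [0.0456 0.0126]
0.9 corner [-0.0855  0.1231] tool dx,dz [0.0602 0.0206]
0.8 corner [-0.098   0.1139] tool dx,dz [0.0727 0.0298]
0.7 corner [-0.1089  0.1035] tool dx,dz [0.0836 0.0402]
0.6 corner [-0.1187  0.0921] tool dx,dz [0.0934 0.0516]
0.5 corner [-0.1273  0.0798] tool dx,dz [0.102  0.0639]
0.4 corner [-0.1347  0.0667] tool dx,dz [0.1093 0.077 ]
0.3 corner [-0.1406  0.0529] tool dx,dz [0.1153 0.0908]
0.2 corner [-0.1452  0.0386] tool dx,dz [0.1199 0.1051]
0.15 corner [-0.147   0.0313] tool dx,dz [0.1216 0.1124]
0.1 corner [-0.1484  0.0239] tool dx,dz [0.123  0.1198]
0.05 corner [-0.1494  0.0165] tool dx,dz [0.124  0.1272]
0 corner [-0.15   0.009] tool dx,dz [0.1247 0.1347]
```

View pics/side12c.png

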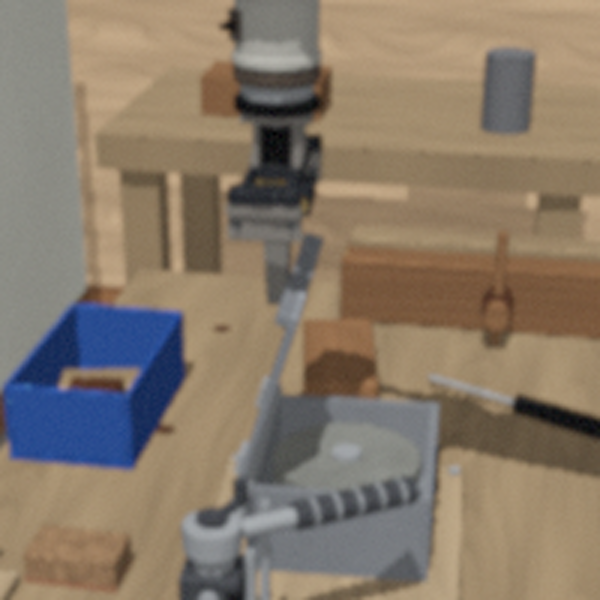

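Call:
{"op": "jog_arm", "data": {
  "commands": [
    [0.0145,0,0.001,0,0,0],
    [0.03,0,0.006,0,0,0],
    [0.0456,0,0.0126,0,0,0],
    [0.06,0,0.0206,0,0,0],
    [0.0727,0,0.0298,0,0,0]
  ]
}}

```text
time_s: 16.73
tool_pos: [0.5418, -0.1116, 0.2153]
tool_rot: [-0.086, 3.139, -0.0]
ft_force: [2.1, 0.5, 0.2]
gripper_width: 0.0004
```

```bash
python3 -c "
from h import *
wr()
for n in ('side','wrist'):
  im=eyes.read_camera(n);cv2.imwrite(f'pics/{n}13.png',im[:,:,::-1])
crop('pics/side13.png','pics/side13c.png',170,50,370,250,3)
";python3 path.py|tail -12
```

```text
pos [ 0.5418 -0.1116  0.2153] F [2.1266 0.4945 0.2061] tq [ 0.035  -0.3355 -0.0056] w 0.0004159447781471311 t 16.725
wrench~ 1.261006349533394 rho 0.2810370509637801 toolyaw-0.05 0.004574739514563858 q [-0.4219  0.0999  1.6579  0.0005  1.3827 -2.0474]
0.9 corner [-0.0855  0.1231] tool dx,dz [-0.013  -0.0098]
0.8 corner [-0.098   0.1139] tool dx,dz [-0.0005 -0.0006]
0.7 corner [-0.1089  0.1035] tool dx,dz [0.0104 0.0097]
0.6 corner [-0.1187  0.0921] tool dx,dz [0.0202 0.0211]
0.5 corner [-0.1273  0.0798] tool dx,dz [0.0288 0.0335]
0.4 corner [-0.1347  0.0667] tool dx,dz [0.0361 0.0466]
0.3 corner [-0.1406  0.0529] tool dx,dz [0.0421 0.0603]
0.2 corner [-0.1452  0.0386] tool dx,dz [0.0467 0.0746]
0.15 corner [-0.147   0.0313] tool dx,dz [0.0484 0.0819]
0.1 corner [-0.1484  0.0239] tool dx,dz [0.0498 0.0893]
0.05 corner [-0.1494  0.0165] tool dx,dz [0.0508 0.0968]
0 corner [-0.15   0.009] tool dx,dz [0.0515 0.1043]
```

View pics/side13c.png

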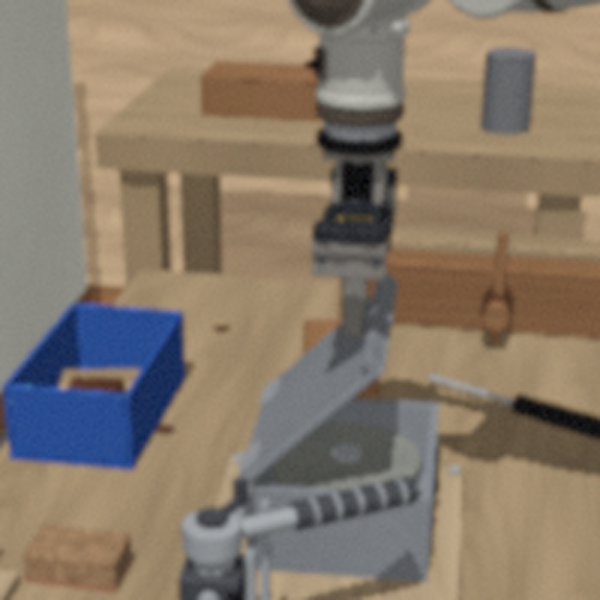

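Cover follows well, at roughly 0.8 rad. Continuing, slower.

Call:
{"op": "jog_arm", "data": {
  "commands": [
    [0.0104,0,0.0097,0,0,0],
    [0.0158,0,0.0155,0,0,0],
    [0.0202,0,0.0211,0,0,0],
    [0.0248,0,0.0273,0,0,0],
    [0.0288,0,0.0335,0,0,0]
  ]
}}

```text
time_s: 17.45
tool_pos: [0.5127, -0.1133, 0.1815]
tool_rot: [-0.085, 3.14, -0.0]
ft_force: [0.9, -0.1, 0.3]
gripper_width: 0.0009
```

```bash
python3 -c "
from h import *
wr()
";python3 path.py|tail -9
```

```text
pos [ 0.5127 -0.1133  0.1815] F [ 0.9328 -0.0533  0.3468] tq [ 0.0418 -0.1873  0.0321] w 0.0008967246490912172 t 17.45
wrench~ 1.1658743434992795 rho 0.29144288496715204 toolyaw-0.05 0.004423539090914613 q [-0.4478  0.0556  1.7731 -0.      1.3128 -2.073 ]
0.6 corner [-0.1187  0.0921] tool dx,dz [-0.0076 -0.0116]
0.5 corner [-0.1273  0.0798] tool dx,dz [0.001  0.0007]
0.4 corner [-0.1347  0.0667] tool dx,dz [0.0084 0.0138]
0.3 corner [-0.1406  0.0529] tool dx,dz [0.0144 0.0276]
0.2 corner [-0.1452  0.0386] tool dx,dz [0.0189 0.0419]
0.15 corner [-0.147   0.0313] tool dx,dz [0.0207 0.0492]
0.1 corner [-0.1484  0.0239] tool dx,dz [0.0221 0.0566]
0.05 corner [-0.1494  0.0165] tool dx,dz [0.0231 0.064 ]
0 corner [-0.15   0.009] tool dx,dz [0.0237 0.0715]
```

Call:
{"op": "jog_arm", "data": {
  "commands": [
    [0.003,0,0.007,0,0,0],
    [0.006,0,0.0138,0,0,0],
    [0.009,0,0.02,0,0,0],
    [0.0115,0,0.0276,0,0,0],
    [0.0115,0,0.0276,0,0,0]
  ]
}}

```text
time_s: 18.08
tool_pos: [0.5007, -0.1136, 0.1532]
tool_rot: [0.085, -3.139, -0.001]
ft_force: [0.2, 0.1, -0.6]
gripper_width: 0.0003
```

```bash
python3 -c "
from h import *
wr()
for n in ('side','wrist'):
  im=eyes.read_camera(n);cv2.imwrite(f'pics/{n}14.png',im[:,:,::-1])
crop('pics/side14.png','pics/side14c.png',170,50,370,250,3)
";python3 path.py|tail -7
```

```text
pos [ 0.5007 -0.1136  0.1532] F [ 0.2234  0.0615 -0.5999] tq [0.0006 0.0118 0.0163] w 0.00026944698196042753 t 18.075
wrench~ 1.1281058160038855 rho 0.2961149826551453 toolyaw-0.05 0.0042331850422788544 q [-0.4588  0.0552  1.8319  0.0001  1.2562 -2.0839]
0.4 corner [-0.1347  0.0667] tool dx,dz [-0.003  -0.0136]
0.3 corner [-0.1406  0.0529] tool dx,dz [0.003  0.0001]
0.2 corner [-0.1452  0.0386] tool dx,dz [0.0076 0.0145]
0.15 corner [-0.147   0.0313] tool dx,dz [0.0093 0.0218]
0.1 corner [-0.1484  0.0239] tool dx,dz [0.0107 0.0291]
0.05 corner [-0.1494  0.0165] tool dx,dz [0.0117 0.0366]
0 corner [-0.15   0.009] tool dx,dz [0.0123 0.0441]
```

View pics/side14c.png

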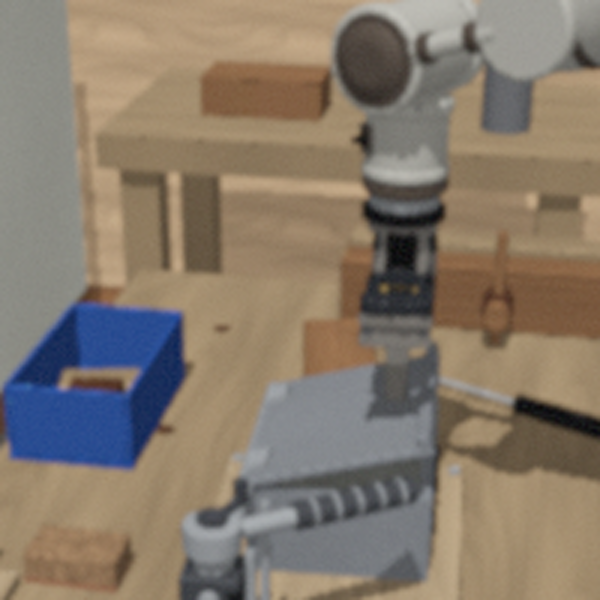

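Call:
{"op": "jog_arm", "data": {
  "commands": [
    [0.001,0,0.0065,0,0,0],
    [0.003,0,0.013,0,0,0],
    [0.004,0,0.02,0,0,0],
    [0.005,0,0.0265,0,0,0],
    [0.005,0,0.0325,0,0,0]
  ]
}}

```text
time_s: 18.8
tool_pos: [0.4961, -0.114, 0.1211]
tool_rot: [0.085, -3.14, -0.001]
ft_force: [-0.8, 0.9, 0.8]
gripper_width: 0.0007
```

Call:
{"op": "jog_arm", "data": {
  "commands": [
    [0,0,0.004,0,0,0],
    [0,0,0.008,0,0,0],
    [0,0,0.008,0,0,0]
  ]
}}

```text
time_s: 19.18
tool_pos: [0.4966, -0.1141, 0.1143]
tool_rot: [-0.086, 3.14, -0.0]
ft_force: [-2.0, 1.2, 4.5]
gripper_width: 0.0004
```

```bash
python3 -c "
from h import *
wr()
for n in ('side','wrist'):
  im=eyes.read_camera(n);cv2.imwrite(f'pics/{n}15.png',im[:,:,::-1])
crop('pics/side15.png','pics/side15c.png',170,50,370,250,3)
";python3 path.py|tail -4
```

```text
pos [ 0.4966 -0.1141  0.1143] F [-1.9999  1.2322  4.5077] tq [ 0.201   0.3746 -0.0201] w 0.000447532645282894 t 19.175
wrench~ 1.1161766092345182 rho 0.29821718992568064 toolyaw-0.05 0.004519232227726586 q [-0.4635  0.0907  1.8771  0.0001  1.1736 -2.0888]
0.15 corner [-0.147   0.0313] tool dx,dz [ 0.0046 -0.018 ]
0.1 corner [-0.1484  0.0239] tool dx,dz [ 0.006  -0.0106]
0.05 corner [-0.1494  0.0165] tool dx,dz [ 0.007  -0.0031]
0 corner [-0.15   0.009] tool dx,dz [0.0076 0.0043]
```

View pics/side15c.png

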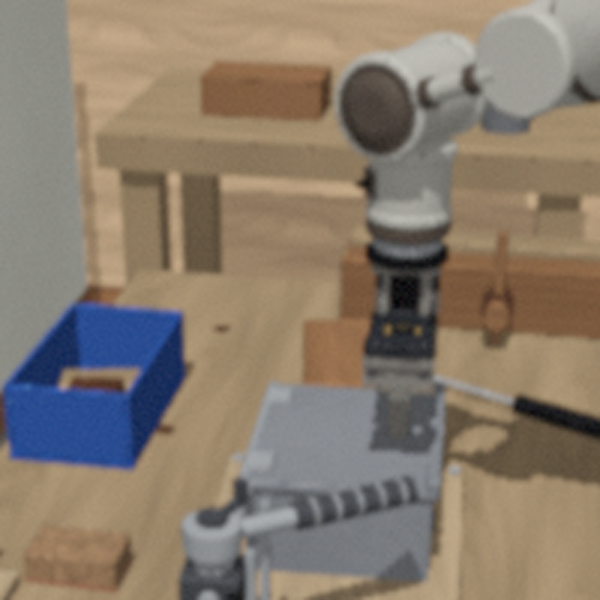

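Nearly flat. I press a little further until the rim resists.

Call:
{"op": "jog_arm", "data": {
  "commands": [
    [0,0,0.003,0,0,0],
    [0,0,0.006,0,0,0],
    [0,0,0.006,0,0,0]
  ]
}}

```text
time_s: 19.65
tool_pos: [0.4969, -0.1142, 0.1139]
tool_rot: [0.087, -3.14, 0.001]
ft_force: [-19.2, 7.9, 42.5]
gripper_width: 0.0002
```

Call:
{"op": "jog_arm", "data": {
  "commands": [
    [0,0,-0.01,0,0,0],
    [0,0,-0.04,0,0,0],
    [0,0,-0.09,0,0,0],
    [0,0,-0.15,0,0,0],
    [0,0,-0.2,0,0,0]
  ]
}}

```text
time_s: 20.27
tool_pos: [0.4966, -0.1142, 0.3098]
tool_rot: [-0.085, 3.139, -0.001]
ft_force: [0.3, -0.5, 0.1]
gripper_width: 0.0003
```

```bash
python3 -c "
from h import *
wr()
for n in ('side','wrist','top'):
  im=eyes.read_camera(n);cv2.imwrite(f'pics/{n}16.png',im[:,:,::-1])
crop('pics/side16.png','pics/side16c.png',170,110,340,250,4)
"
```

```text
pos [ 0.4966 -0.1142  0.3098] F [ 0.295  -0.4812  0.118 ] tq [ 0.0166  0.0081 -0.0016] w 0.00026259980129149135 t 20.275
wrench~ 1.116253127997113 rho 0.2982447328989749 toolyaw-0.05 0.004440475204841761 q [-0.4636 -0.0627  1.638   0.0001  1.5647 -2.0888]
```

View pics/side16c.png

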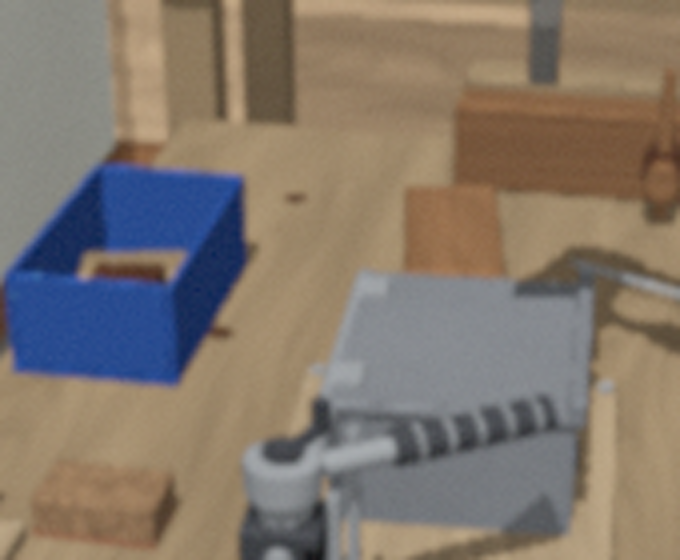

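View pics/top16.png

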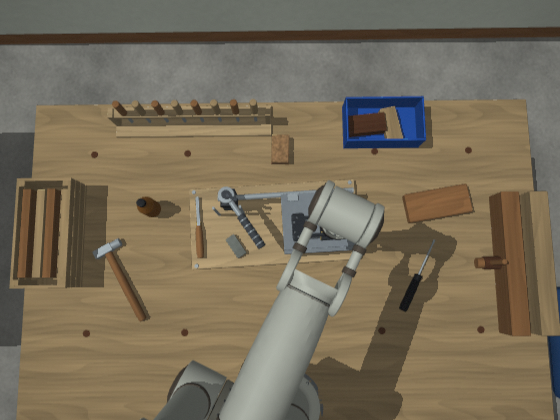

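Run:
```python
from h import *
p=eyes.camera_params('side');im=cv2.imread('pics/side16.png')
big=cv2.resize(im[110:250,170:340],None,fx=4,fy=4,interpolation=cv2.INTER_CUBIC)
ex=np.array([np.cos(.05),np.sin(.05),0]);ey=np.array([-np.sin(.05),np.cos(.05),0]);H=np.array([.630,-.105,.106])
for th,c in ((0,(0,0,255)),(.05,(0,255,0)),(.1,(255,0,0))):
    q=[]
    for y in(-.105,.105):
        q.append(tuple(((proj(p,H+ey*y+ex*(-np.cos(th)*.176+.021*np.sin(th))+np.array([0,0,np.sin(th)*.176+.021*np.cos(th)]))-[170,110])*4).astype(int).tolist()))
    cv2.line(big,*q,c,1);print(th,q)
cv2.imwrite('pics/ov.png',big)
```

```text
0 [(591, 266), (583, 399)]
0.05 [(590, 255), (582, 387)]
0.1 [(589, 245), (580, 376)]
```

View pics/ov.png

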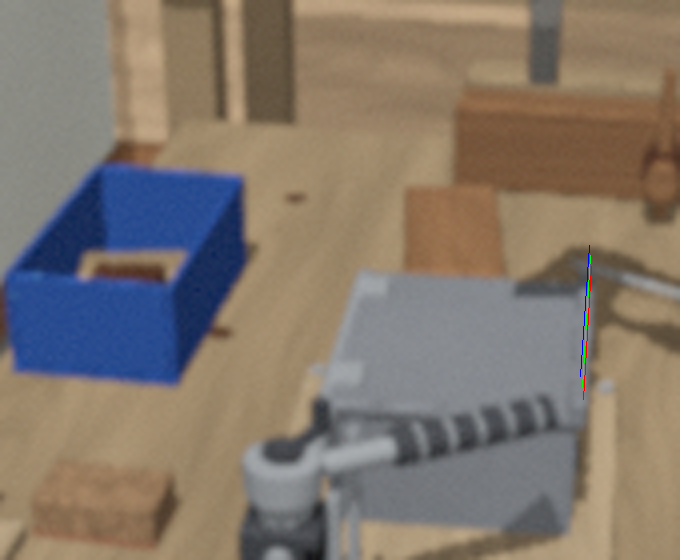

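```bash
python3 -c "
from h import *
s=bot.state();print(s['time_s'],abs(s['qvel']).max(),bot.hand_in())"
```

```text
the job is handed in; nothing more can be done
20.425 0.08724774006900879 None
```

I handed the job in at 20.4 s: the tab is on loosen, the bolt is backed off and the cover lies closed on the machine. `hand_in` gives no verdict, so the result rests on the checks below.

**What I did**
- **Tab:** I flipped the direction tab to loosen.
- **Bolt:** I made three driving swings of the wrench towards the machine, the first from mid-position and the next two full, with a return swing between each.
- **Cover:** I pushed it down from behind the lip with the closed fingers, at about 0.4 rad/s over the last part.
- **Finish:** I pressed lightly, then lifted the hand about 20 cm clear.

**What the last checks showed**
- **Cover closed:** The final press stopped dead on the rim, with the height changing only 0.4 mm while the force rose from 4.5 to 42 N. In the side picture the lip lies on or slightly below the line predicted for a closed cover.
- **Bolt:** I could not read its angle directly. The cover went well below the 1.45 rad lock with only about 2 N, so the bolt had let it go.
- **Bystanders:** The bystanders visible in the final top picture look unmoved; I did not measure them.
- **Contact:** The force at the hand was about zero once I had lifted off.

**What failed or disagreed**
- **First try at the tab:** The fingers passed over the post without touching it. In practice the fingertips sit about level with the reported TCP, not 22 mm ahead of it.
- **First grip on the handle:** It was too high for the same reason, so I re-gripped 18 mm lower.
- **Cameras:** The top and wrist cameras differed by about 5 mm on the bolt's position.
- **Final press:** The 42 N came from the fingertips, just over the 40 N limit stated for the arm and gripper body. I backed off at once.

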